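# Slide the milk flask into its bay

### The arm

A 6-joint arm with a two-finger parallel gripper is mounted at the origin on the work surface. World frame = base frame: x ahead of the robot, y to its left, z up, the work surface at z = 0. Lengths are in m, angles in rad, forces in N, time in s.
With the tool pointing down it reaches from about 0.35 to 0.975 m from the base axis. Payload 4.9 kg.
Tool frame: the origin (TCP) lies on the centre line of the jaws, within the pads' length; the fingertips stand manip.tip_reach ahead of it and the grasp point (between the pads) is the TCP (manip.tip_reach is the distance from the TCP to the fingertips, in m); z points along the fingers, y is the line along which they close (so a half turn about z gives the same grasp; the last joint's range is limited). The gripper opens to 85 mm and grips with 20 to 120 N. Pads are 22 mm wide; open, the fingers measure 114 mm over their backs; the gripper's body (76 mm by 85 mm) begins 54 mm behind the grasp point. The pads swing forward as they close: fully open they stand 13 mm farther back than shut.
Start: joints at [1.172, 0.053, 1.613, -0, 1.476, -0.119], TCP at [0.173, 0.601, 0.213] pointing down, gripper open.
Joint ranges: [-3.01, 3.01], [-1.01, 2.22], [0.06, 2.58], [-1.02, 4.17], [0.09, 2.62], [-3.14, 3.14]. Speed limits (rad/s): [2.57, 2.57, 3.14, 3.14, 3.14, 3.14].

### API

Orientations are given as a unit quaternion [w, x, y, z].
In Python, from plant import manip gives the robot as it stands. The module is installed in compiled form; this text tells all that it offers.
- The arm moves only by the tool move_arm, never from a script. Its argument "rows" is a list of rows, each a list of 7 numbers: the shift along the tool's x, y, z in cm, then the turn, a rotation vector about the tool's x, y, z in degrees, then the opening, from -1 (shut) to 1 (fully open). In form: [[tx, ty, tz, ax, ay, az, jaw], ...]. A call has 1 to 20 rows; each row shifts and turns the commanded pose from where the row before left it, along the tool's axes as they then stand; what a row does not reach is not made up. A row lasts 1/12 s, in which the tool goes at most 41.7 mm and 7.16 degrees, less where a joint would pass 70% of its speed; a pose out of reach is approached as far as the arm can. A call is refused whole if a number of a shift passes 4.17 or a number of a turn 7.16, either way. A call with a gripper value outside its range is refused whole. The fingers move at their own pace and stop on an object; the grip force is fixed at half the most. Time passes only in rows, so rows that do not move let the fingers close. It gives the time, the measured TCP pose, the force, the opening and the grip force at its end, in the units of the state.
- manip.state(): the state, without advancing time (a new reading comes with each control period).
- manip.grab_frame(name): name is "scene" or "side" or "wrist"; returns a dict with "img" (384x512x3 uint8, blue, green, red), "mtx" (3x3 intrinsics, pixels), "k1" (the pictures are not rectified: a ray, as slopes to the right and down, at radius r is drawn at 1 + k1 r^2 times it, then the intrinsics apply), "R" (3x3) and "t" (3): a world point X has camera coordinates R X + t. Camera axes: x right, y down, z forward; pixel columns grow to the right and rows downward; lengths in m; the calibration is good to about 2 mm. A picture is of the moment at which its call begins. There is no depth.
- manip.job_done(): hands the job in; it is judged then, once.
The state is a dict: "time": time; "joint_pos": joint angles; "joint_vel": joint speeds; "joint_efforts": joint torques, N m; "tool_pos": TCP position; "tool_rot": TCP orientation; "contact_force": force on the tool from outside, world axes, zero at the start; "ft_torque": the same for the moment, N m; "gripper_width": opening from 0.0 (shut) to 1.0 (fully open); "grasp_force": force on a finger pad.
Only numpy, scipy, OpenCV 4.12 (cv2) and the standard library are available. Lean on these libraries where they do the work, as an engineer would, in place of code of your own. Each camera call takes 0.05 s, during which the arm holds its last target. There are 200 camera calls.

### The job

Put the milk flask (the tall one with the green upper half) away in the open bay of the wooden caddy: push it low down, on its bare steel lower half, so that it slides upright along the counter until it stands fully home against the bay's back wall. Do not lift it or tip it, never touch its green upper half or lid, and leave the orange flask, jar, bowl and mug where they are.

Things in the scene. Friction and masses are not known exactly. Their poses are not given: they have to be found in the camera images.
- flask: milk flask, loose, about 0.75 kg, an upright round cylinder 72 mm in diameter and 205 mm tall; lower half (0 to 104 mm up) bare steel, upper half green with a shoulder and a wooden lid. Origin: centre of its underside, z along its axis. It slides on the bare counter; pushed higher than about 45 mm above the counter it may tip.
- flask_top: the green upper half and lid of the milk flask, rigidly part of it, from 105 to 205 mm above its underside: not to be touched. Origin on the axis, 105 mm above the underside; same axes as the flask.
- caddy: dark wooden caddy screwed to the counter; its front is a floorless U-shaped bay open to the caddy's own -x (roughly world -y). Bay inside: 92 mm wide (y -46 to 46), back wall face at x = 36 mm, side walls 14 mm thick reach forward to x = -37 mm, all 55 mm high. Behind it a tray with two spice jars 100 mm tall, to x = 142 mm. Origin: on the counter, same point as point home.
- home (a point): point on the counter in the bay where the centre of the flask's underside is when the flask stands centred and touches the back wall; the flask goes in along the caddy's +x
- mouth (a point): point on the counter in the middle of the bay's open mouth, 37 mm in front of home
- juice_flask: juice flask, same shape and size as the milk flask but orange on top; bystander. Origin: centre of its underside.
- muesli_jar: closed jar, 84 mm in diameter, 130 mm tall, tan with a steel lid; bystander. Origin: centre of its underside.
- bowl: green glass bowl, 120 mm across the rim, 60 mm tall; bystander. Origin: centre of its underside.
- mug: white mug, 76 mm in diameter, 85 mm tall, handle at its +y; bystander. Origin: centre of its underside.
Things that resemble listed ones, but are neither listed nor needed, are in the scene too. What is shaped like the caddy but blue is not meant.

How it is judged:
At the end, for the whole second after the job is handed in: The milk flask stands upright (within 3 degrees), at rest on the counter inside the bay, within 10 mm of touching the back wall; juice flask, jar, bowl and mug are within 20 mm of where they began (x of flask in the frame of home between -0.01 and 0.006 m and y of flask in the frame of home between -0.02 and 0.02 m and height (world z) of flask below 0.005 m and angle between flask's own z axis and vertical below 0.05 rad and linear speed of flask below 0.02 m/s and distance of each of juice_flask, muesli_jar, bowl, mug from where it was at the start of the episode below 0.02 m).
It fails at once if the milk flask is lifted off the counter (15 mm) (height (world z) of flask above 0.015 m).
It fails at once if the milk flask is tipped by more than 12 degrees (angle between flask's own z axis and vertical above 0.21 rad).
It fails at once if the milk flask's green upper half or lid is touched (contact force between flask_top and anything else above 1 N).
It fails at once if the juice flask, jar, bowl or mug is shifted by more than 20 mm or knocked over (distance of any of juice_flask, muesli_jar, bowl, mug from where it was at the start of the episode above 0.02 m or angle between juice_flask's own z axis and vertical above 0.3 rad).
It also fails if it takes over 58 s, if anything falls off the work surface, if the arm or the gripper's body presses on something with over 40 N, if the wrist force passes 120 N, or if a joint passes its speed limit or range.

## Working session

There is one attempt and no reset: what is moved stays moved. The work goes in short steps, Python scripts to look and compute and a tool call to move; the robot and the scene stay as the last step left them, time stands still between calls to the robot, and variables do not carry over. Pictures are saved under pics/ and viewed, at most 10 in all, crops included, and the job is handed in when it is done.

Besides the shell and the picture viewer there is one more tool, called after "Call:" as name([rows], argument=value, ...), one row to a line, values as JSON. move_arm: Moves the arm, as the interface text tells. Its arguments: {"type":"object","properties":{"rows":{"type":"array","items":{"type":"array","items":{"type":"number"}}}},"required":["rows"]}

```bash
mkdir -p pics; cat > h.py <<'E'
import numpy as np, cv2, pickle
from plant import manip
def grab(n):
    f=manip.grab_frame(n); pickle.dump(f,open(f'{n}.pkl','wb')); return f
def load(n): return pickle.load(open(f'{n}.pkl','rb'))
def ray(f,u,v):
    K=np.array(f['mtx']); d=np.array([(u-K[0,2])/K[0,0],(v-K[1,2])/K[1,1]]); s=d.copy()
    for _ in range(30): s=d/(1+f['k1']*(s@s))
    R=np.array(f['R']); return -R.T@np.array(f['t']), R.T@np.array([s[0],s[1],1])
def at_z(f,u,v,z=0):
    c,d=ray(f,u,v); return c+d*(z-c[2])/d[2]
def proj(f,X):
    p=np.array(f['R'])@np.array(X)+np.array(f['t']); s=p[:2]/p[2]; s=s*(1+f['k1']*(s@s)); K=np.array(f['mtx'])
    return np.array([K[0,0]*s[0]+K[0,2],K[1,1]*s[1]+K[1,2]])
E
python3 - <<'E'
from h import *
for n in('scene','side'):
    f=grab(n); cv2.imwrite(f'pics/{n}0.png',cv2.resize(f['img'],(800,600),interpolation=cv2.INTER_CUBIC)); print(n,np.round(ray(f,256,192),3))
print(manip.state(),manip.tip_reach)
E
```

```text
scene [[ 1.427 -0.563  0.853]
 [-0.682  0.42  -0.599]]
side [[ 0.03  -0.749  0.979]
 [ 0.413  0.583 -0.7  ]]
{'time': 0.1, 'joint_pos': array([ 1.17200974e+00,  5.32720012e-02,  1.61417221e+00,  2.40389536e-08,
        1.47600196e+00, -1.19009037e-01]), 'joint_vel': array([ 1.35643319e-03, -2.21837568e-03, -2.67983511e-03,  3.83043978e-05,
        2.37096245e-04,  8.77487219e-04]), 'joint_efforts': array([ 2.04642021e-06, -3.94904959e+01, -3.71363211e+01, -1.43262428e-04,
        3.90848887e-03,  9.83761083e-06]), 'tool_pos': array([0.1723577 , 0.60013657, 0.2122884 ]), 'tool_rot': array([-2.37276344e-04,  1.39432918e-01,  9.90231085e-01, -8.95870884e-04]), 'contact_force': array([-0.3657276 , -0.40858817, -0.36629946]), 'ft_torque': array([-0.04016281,  0.01545215, -0.00772619]), 'grasp_force': 0.0, 'gripper_width': 1.0002447620900836} 0.019
```

View pics/scene0.png

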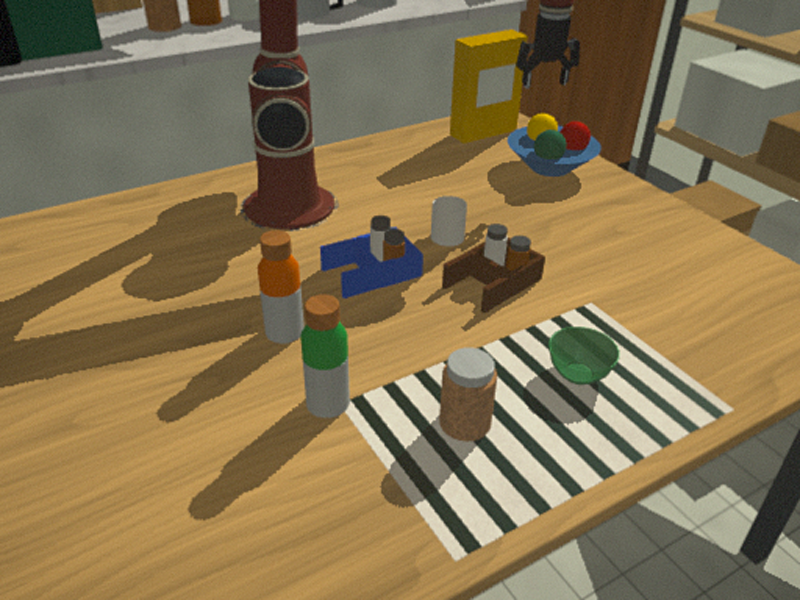

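View pics/side0.png

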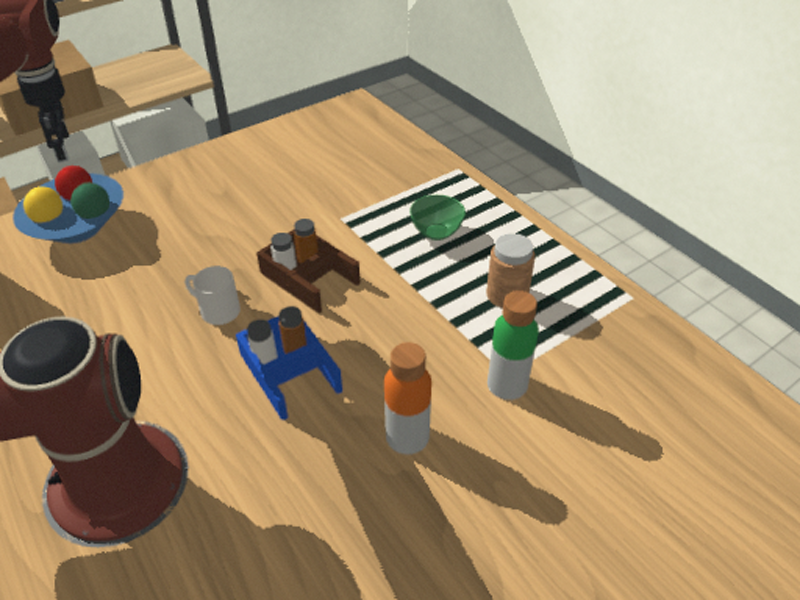

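```bash
python3 - <<'E'
from h import *
def tile(n,x,y):
    c=cv2.resize(load(n)['img'][y:y+75,x:x+100],(400,300),interpolation=cv2.INTER_CUBIC)
    for i in range(0,100,10):
        cv2.line(c,(i*4,0),(i*4,6 if i%50 else 14),(0,0,255),1)
        if i<75: cv2.line(c,(0,i*4),(6 if i%50 else 14,i*4),(0,0,255),1)
    return c
m=np.vstack([np.hstack([tile('scene',270,135),tile('side',150,135)]),np.hstack([tile('scene',165,200),tile('side',270,200)])])
cv2.imwrite('pics/m1.png',m)
f=load('side')
E
```

```text
(no output)
```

View pics/m1.png

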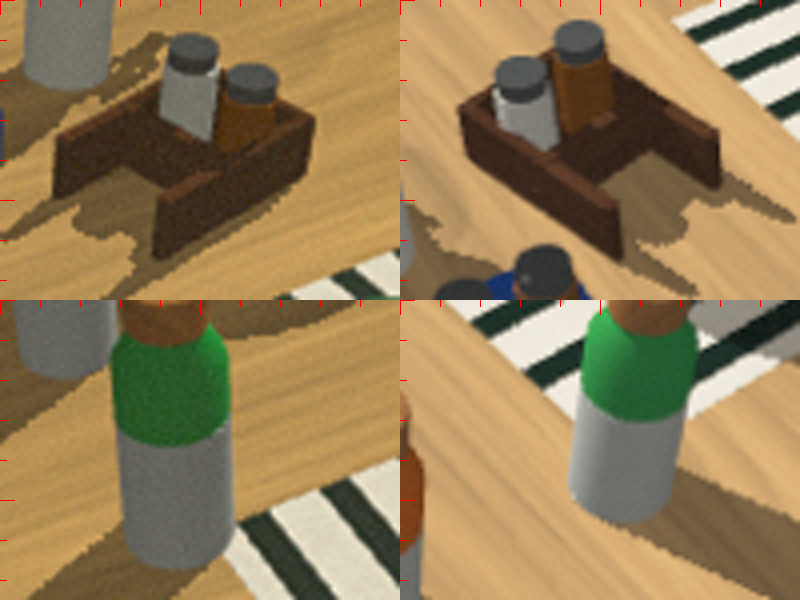

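```bash
cat > fit.py <<'E'
from h import *
from scipy.optimize import least_squares
S,D=load('scene'),load('side')
def m2p(n,pts,o,q): return [((a-q[0])/4+o[0],(b-q[1])/4+o[1]) for a,b in pts]
def dist(f,u,v,x,y):
    c,d=ray(f,u,v); n=np.array([d[1],-d[0]]); return abs(n@(np.array([x,y])-c[:2]))/np.linalg.norm(np.cross(d,[0,0,1]))
th=np.linspace(0,6.28,181)
def fl(p,data):
    r=[]
    for f,e,b in data:
        r+=[(dist(f,*q,*p)-.036)*1000 for q in e]
        r.append(max(proj(f,[p[0]+.036*np.cos(t),p[1]+.036*np.sin(t),0])[1] for t in th)-b)
    return np.array(r)
if __name__=='__main__':
    se=m2p(0,[(118,435),(125,540),(232,425),(234,530)],(165,200),(0,300)); de=m2p(0,[(578,395),(570,490),(686,405),(668,505)],(270,200),(400,300))
    data=[(S,se,200+269/4),(D,de,200+222/4)]
    x0=at_z(S,209,265)[:2]; s=least_squares(fl,x0,args=(data,)); print('flask',x0,s.x,s.fun.round(1))
    so=m2p(0,[(55,138),(52,197),(155,260),(315,118),(306,178)],(270,135),(0,0))
    C=[(-.037,.06,.055),(-.037,.06,0),(-.037,-.06,0),(.142,-.06,.055),(.142,-.06,0)]
    do=m2p(0,[(622,260),(460,107),(468,157),(719,188),(720,130)],(150,135),(400,0))
    E=[(-.037,.06,0),(.142,.06,.055),(.142,.06,0),(-.037,-.06,0),(-.037,-.06,.055)]
    def W(p,c): a=p[2]; return [p[0]+np.cos(a)*c[0]-np.sin(a)*c[1],p[1]+np.sin(a)*c[0]+np.cos(a)*c[1],c[2]]
    g=lambda p:np.concatenate([proj(S,W(p,c))-q for c,q in zip(C,so)]+[proj(D,W(p,c))-q for c,q in zip(E,do)])
    s=least_squares(g,[.6,.2,1.5],loss='soft_l1'); print('caddy',s.x,g(s.x).reshape(-1,2).round(1).tolist())
    # single-view ground points (800x600 px): rough bystanders
    for n,f,pts in(('scene',S,dict(juice=(282,336),jar=(466,432),bowl=(583,375),mug=(449,240),mat1=(350,402),mat2=(590,305),mat3=(458,558))),('side',D,dict(juice=(407,442),jar=(508,300),mug=(220,315)))):
        for k,(u,v) in pts.items(): print(n,k,at_z(f,u*.64,v*.64).round(3))
E
python3 fit.py
```

```text
flask [ 0.66206609 -0.22706642] [ 0.64173474 -0.21386788] [-1.5 -0.3 -0.3 -1.4  1.1  0.3 -2.8 -1.6 -0.5 -0.2]
caddy [0.50991948 0.17715623 1.77673586] [[-1.4, -0.0], [-1.5, -0.4], [1.0, 1.3], [0.4, -0.0], [0.3, -0.8], [-1.3, 0.8], [-0.8, -0.7], [-0.4, -0.2], [2.3, -1.1], [1.4, 0.3]]
scene juice [ 0.443 -0.21  -0.   ]
scene jar [ 0.808 -0.053  0.   ]
scene bowl [0.802 0.201 0.   ]
scene mug [0.318 0.246 0.   ]
scene mat1 [ 0.657 -0.181  0.   ]
scene mat2 [0.656 0.354 0.   ]
scene mat3 [ 0.988 -0.193  0.   ]
side juice [ 0.424 -0.21   0.   ]
side jar [ 0.782 -0.057  0.   ]
side mug [0.3   0.238 0.   ]
```

```bash
python3 - <<'E'
from h import *
p=(.5099,.1772,1.7767)
def W(c): a=p[2]; return [p[0]+np.cos(a)*c[0]-np.sin(a)*c[1],p[1]+np.sin(a)*c[0]+np.cos(a)*c[1],c[2]]
out=[]
for n,o in(('scene',(278,155)),('side',(160,145))):
    f=load(n); c=cv2.resize(f['img'][o[1]:o[1]+60,o[0]:o[0]+80],(800,600),interpolation=cv2.INTER_CUBIC)[:, :]
    for z,col in((0,(0,255,255)),(.055,(0,255,0))):
        for poly in([(-.037,.06),(.142,.06),(.142,-.06),(-.037,-.06),(-.037,-.046),(.036,-.046),(.036,.046),(-.037,.046),(-.037,.06)],):
            q=np.array([(proj(f,W((*v,z)))-o+.5)*10 for v in poly]).astype(int); cv2.polylines(c,[q],False,col,1)
    out.append(cv2.resize(c,(560,420)))
out=[o[:300] if 0 else cv2.resize(o,(400,300),interpolation=cv2.INTER_AREA) for o in out]
cv2.imwrite('pics/ov.png',cv2.resize(np.hstack(out),(800,300)))
E
```

```text
(no output)
```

View pics/ov.png

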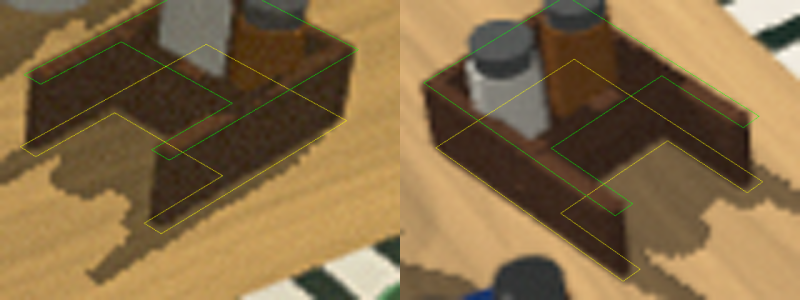

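Call:
move_arm([
  [0,0,-4,0,0,0,0.2],
  [0,0,-4,0,0,0,0.2],
  [0,0,-4,0,0,0,0.2],
  [0,0,-4,0,0,0,0.2],
  [0,0,-4,0,0,0,0.2],
  [-2.5,-2.6,0,0,0,0,0.2],
  [-2.5,-2.6,0,0,0,0,0.2],
  [-2.5,-2.6,0,0,0,0,0.2],
  [-2.5,-2.6,0,0,0,0,0.2],
  [-2.5,-2.6,0,0,0,0,0.2],
  [-2.5,-2.6,0,0,0,0,0.2],
  [-2.5,-2.6,0,0,0,0,0.2],
  [-2.5,-2.6,0,0,0,0,0.2],
  [-2.5,-2.6,0,0,0,0,0.2],
  [-2.5,-2.6,0,0,0,0,0.2],
  [-2.5,-2.6,0,0,0,0,0.2],
  [-2.5,-2.6,0,0,0,0,0.2],
  [-2.5,-2.6,0,0,0,0,0.2],
  [-2.5,-2.6,0,0,0,0,0.2],
  [-2.5,-2.6,0,0,0,0,0.2],
])

```text
time: 1.77
tool_pos: [0.4256, 0.1205, 0.413]
tool_rot: [-0.0, 0.14, 0.99, 0.0]
contact_force: [0.9, 0.3, 0.1]
gripper_width: 0.598
grasp_force: 0.0
```

Call:
move_arm([
  [-2.5,-2.6,0,0,0,0,0.2],
  [-2.5,-2.6,0,0,0,0,0.2],
  [-2.5,-2.6,0,0,0,0,0.2],
  [-2.5,-2.6,0,0,0,0,0.2],
  [-2.5,-2.6,0,0,0,0,0.2],
  [-2.5,-2.6,0,0,0,0,0.2],
  [-2.5,-2.6,0,0,0,0,0.2],
  [-2.5,-2.6,0,0,0,0,0.2],
  [-2.5,-2.6,0,0,0,0,0.2],
  [-2.5,-2.6,0,0,0,0,0.2],
  [-2.5,-2.6,0,0,0,0,0.2],
  [-2.5,-2.6,0,0,0,0,0.2],
  [-2.5,-2.6,0,0,0,0,0.2],
  [-2.5,-2.6,0,0,0,0,0.2],
  [0,0,0,0,0,0,0.2],
])

```text
time: 3.02
tool_pos: [0.6622, -0.3298, 0.4072]
tool_rot: [-0.003, 0.142, 0.99, 0.001]
contact_force: [0.3, -0.5, -1.6]
gripper_width: 0.6
grasp_force: 0.0
```

```bash
python3 -c "
from h import *
s=manip.state();print({k:np.round(v,3) for k,v in s.items()})"
```

```text
{'time': np.float64(3.017), 'joint_pos': array([-0.562,  0.293,  1.027, -0.002,  1.827, -1.849]), 'joint_vel': array([ 0.042, -0.075,  0.084,  0.034,  0.044,  0.027]), 'joint_efforts': array([ 1.1000e-01, -5.7301e+01, -4.4527e+01, -7.0000e-03, -8.9000e-02,
       -1.5800e-01]), 'tool_pos': array([ 0.662, -0.33 ,  0.407]), 'tool_rot': array([-0.003,  0.142,  0.99 ,  0.001]), 'contact_force': array([ 0.286, -0.495, -1.636]), 'ft_torque': array([-0.022, -0.021, -0.028]), 'grasp_force': np.float64(0.0), 'gripper_width': np.float64(0.6)}
```

Call:
move_arm([
  [0,0,0,0,0,6.9,0.2],
  [0,0,0,0,0,6.9,0.2],
  [0,0,0,0,0,6.9,0.2],
  [0,0,0,0,0,6.9,0.2],
  [0,0,0,0,0,6.9,0.2],
  [0,0,0,0,0,6.9,0.2],
  [0,0,0,0,0,6.9,0.2],
  [0,0,0,0,0,6.9,0.2],
  [0,0,0,0,0,6.9,0.2],
  [0,0,0,0,5,0,0.2],
  [0,0,0,0,5,0,0.2],
  [0,0,0,0,5,0,0.2],
  [0,0,0,0,5,0,0.2],
  [0,0,0,0,5,0,0.2],
  [0,0,0,0,0,0,0.2],
  [0,0,0,0,0,0,0.2],
])

```text
time: 4.35
tool_pos: [0.6611, -0.3252, 0.4107]
tool_rot: [-0.169, 0.616, 0.757, 0.136]
contact_force: [-0.0, 0.1, -0.9]
gripper_width: 0.6
grasp_force: 0.0
```

```bash
python3 -c "
from h import *
from scipy.spatial.transform import Rotation as Ro
s=manip.state();print(s['joint_pos'].round(3),s['tool_pos'].round(4));print(Ro.from_quat(s['tool_rot'],scalar_first=True).as_matrix().round(3))"
```

```text
[-0.668  0.498  0.807  0.33   2.156 -0.735] [ 0.6611 -0.3252  0.4107]
[[-0.184  0.979 -0.089]
 [ 0.887  0.205  0.414]
 [ 0.424 -0.003 -0.906]]
```

Call:
move_arm([
  [0,0,0,0,5,0,0.2],
  [0,0,0,0,5,0,0.2],
  [0,0,0,0,5,0,0.2],
  [0,0,0,0,5,0,0.2],
  [0,0,0,0,5,0,0.2],
  [0,0,0,0,0,0,0.2],
  [0,0,0,0,0,0,0.2],
])

```text
time: 4.93
tool_pos: [0.6614, -0.3238, 0.412]
tool_rot: [-0.328, 0.571, 0.704, 0.266]
contact_force: [0.5, 0.5, -0.4]
gripper_width: 0.597
grasp_force: 0.0
```

```bash
cat > st.py <<'E'
from h import *
from scipy.spatial.transform import Rotation as Ro
s=manip.state();print(s['joint_pos'].round(3),s['tool_pos'].round(4),s['contact_force'].round(1));print(Ro.from_quat(s['tool_rot'],scalar_first=True).as_matrix().round(3))
E
python3 st.py; python3 - <<'E'
from h import *
f=grab('wrist'); cv2.imwrite('pics/w1.png',f['img'])
E
```

```text
[-0.74   0.703  0.647  0.737  2.415 -0.54 ] [ 0.6614 -0.3238  0.412 ] [ 0.5  0.5 -0.4]
[[-0.131  0.979 -0.158]
 [ 0.63   0.206  0.749]
 [ 0.765 -0.001 -0.643]]
```

View pics/w1.png

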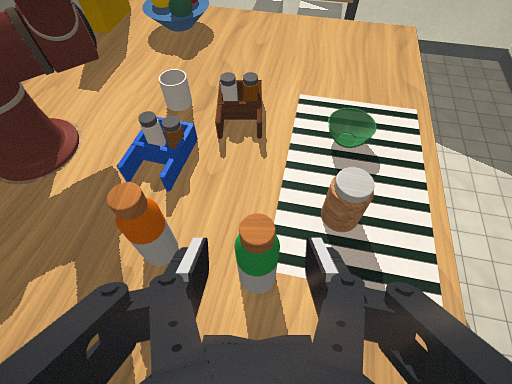

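```bash
python3 - <<'E'
from h import *
f=load('wrist'); o=(180,60)
p=(.5099,.1772,1.7767)
def W(c): a=p[2]; return [p[0]+np.cos(a)*c[0]-np.sin(a)*c[1],p[1]+np.sin(a)*c[0]+np.cos(a)*c[1],c[2]]
def big(o,w,h,k,polys):
    c=cv2.resize(f['img'][o[1]:o[1]+h,o[0]:o[0]+w],None,fx=k,fy=k,interpolation=cv2.INTER_CUBIC)
    for P,col in polys: cv2.polylines(c,[np.array([(proj(f,q)-o+.5)*k for q in P]).astype(int)],False,col,1)
    return c
U=[(-.037,.06),(.142,.06),(.142,-.06),(-.037,-.06),(-.037,-.046),(.036,-.046),(.036,.046),(-.037,.046),(-.037,.06)]
A=big((205,60),70,100,5,[([W((*v,0)) for v in U],(0,255,255)),([W((*v,.055)) for v in U],(0,255,0))])
th=np.linspace(0,6.3,60); cir=lambda z,x=.6417,y=-.2139:[(x+.036*np.cos(t),y+.036*np.sin(t),z) for t in th]
B=big((215,205),85,100,5,[(cir(0),(0,255,255)),(cir(.104),(0,0,255))])
cv2.imwrite('pics/w2.png',np.hstack([A,B]))
E
```

```text
(no output)
```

View pics/w2.png

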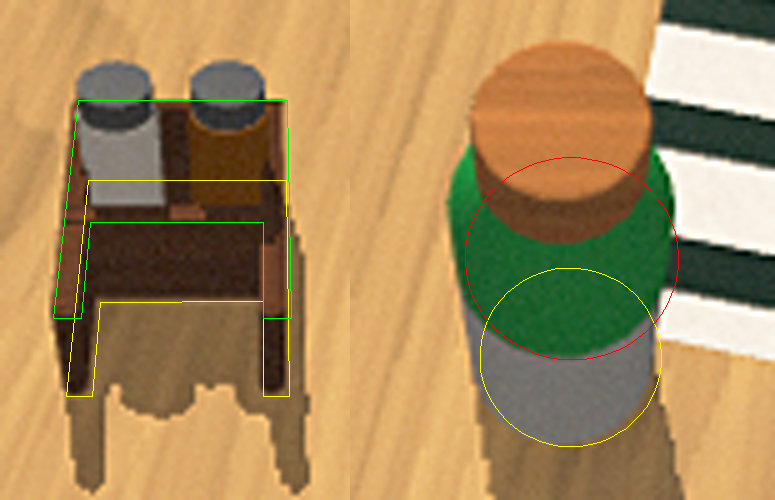

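Call:
move_arm([
  [-2.3,0,1.93,0,0,0,0.2],
  [-2.3,0,1.93,0,0,0,0.2],
  [-2.3,0,1.93,0,0,0,0.2],
  [-2.3,0,1.93,0,0,0,0.2],
  [-2.3,0,1.93,0,0,0,0.2],
  [-2.3,0,1.93,0,0,0,0.2],
  [-2.3,0,1.93,0,0,0,0.2],
  [-2.3,0,1.93,0,0,0,0.2],
  [-2.3,0,1.93,0,0,0,0.2],
  [-2.3,0,1.93,0,0,0,0.2],
  [0,0,0,0,0,0,0.2],
  [0,0,0,0,0,0,0.2],
])

```text
time: 5.98
tool_pos: [0.661, -0.3229, 0.1133]
tool_rot: [-0.329, 0.571, 0.704, 0.266]
contact_force: [0.4, 0.3, 0.1]
gripper_width: 0.603
grasp_force: 0.0
```

```bash
python3 st.py
```

```text
[-0.739  0.831  0.951  0.532  2.066 -0.866] [ 0.661  -0.3229  0.1133] [0.4 0.3 0.1]
[[-0.133  0.978 -0.16 ]
 [ 0.629  0.208  0.749]
 [ 0.766 -0.001 -0.643]]
```

Call:
move_arm([
  [-2,0,1.67,0,0,0,0.2],
  [-2,0,1.67,0,0,0,0.2],
  [-1,0,0.84,0,0,0,0.2],
  [-1,0,0.84,0,0,0,0.2],
  [0,0,0,0,0,0,0.2],
  [0,0,0,0,0,0,0.2],
])

```text
time: 6.48
tool_pos: [0.6615, -0.3244, 0.0359]
tool_rot: [-0.328, 0.571, 0.704, 0.266]
contact_force: [0.2, -0.5, -0.3]
gripper_width: 0.6
grasp_force: 0.0
```

```bash
python3 st.py; python3 - <<'E'
from h import *
a=grab('wrist')['img']; b=cv2.resize(grab('side')['img'][180:300,230:390],(512,384),interpolation=cv2.INTER_CUBIC); cv2.imwrite('pics/w3.png',cv2.resize(np.hstack([a,b]),(800,300),interpolation=cv2.INTER_AREA))
E
```

```text
[-0.741  0.913  0.957  0.51   1.987 -0.916] [ 0.6615 -0.3244  0.0359] [ 0.2 -0.5 -0.3]
[[-0.133  0.979 -0.157]
 [ 0.629  0.206  0.749]
 [ 0.766  0.001 -0.643]]
```

View pics/w3.png

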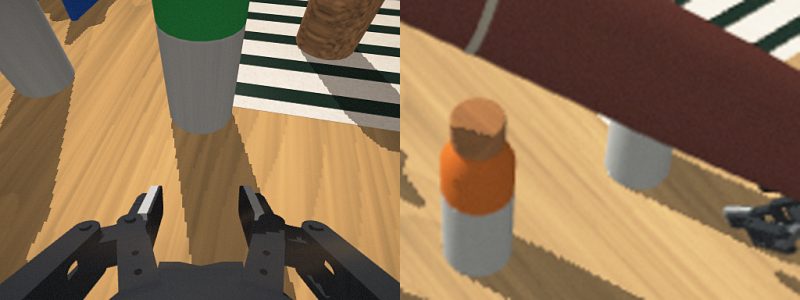

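```bash
cat > kin.py <<'E'
from h import *
from scipy.optimize import least_squares
J=np.array([[1.172,.0533,1.614],[-.562,.293,1.027],[-.668,.498,.807],[-.74,.703,.647],[-.739,.831,.951],[-.741,.913,.957]])
P=np.array([[.1724,.6001,.2123],[.662,-.33,.407],[.6611,-.3252,.4107],[.6614,-.3238,.412],[.661,-.3229,.1133],[.6615,-.3244,.0359]])
Z=np.array([[0,0,-1],[0,0,-1],[-.089,.414,-.906],[-.158,.749,-.643],[-.16,.749,-.643],[-.157,.749,-.643]])
def wc(j,k):
    a1,a2,a3,d1,off=k; r=a1+a2*np.sin(j[1])+a3*np.sin(j[1]+j[2]); c,s=np.cos(j[0]),np.sin(j[0])
    return np.array([c*r-s*off,s*r+c*off,d1+a2*np.cos(j[1])+a3*np.cos(j[1]+j[2])])
res=lambda k:np.concatenate([wc(j,k[:5])+k[5]*z-p for j,p,z in zip(J,P,Z)])
s=least_squares(res,[0,.4,.4,.3,.07,.2]); k=s.x; print('a1 a2 a3 d1 off L',k.round(3),abs(s.fun).max().round(4))
u=np.array([-.204,.979,0]); n=np.array([-.979,-.204,0])
a=P[5]; b=a+.07*u; c=b+.05*n+.05*u; d=np.array([.509,.177,.036])-.045*u
for A,B in((a,b),(b,c),(c,d)):
  for t in np.linspace(0,1,5)[(0 if A is a else 1):]:
    p=A+t*(B-A); w=p-k[5]*Z[5]
    j=least_squares(lambda j:wc(j,k[:5])-w,J[5]).x
    r=k[0]+k[1]*np.sin(j[1]); cc,ss=np.cos(j[0]),np.sin(j[0])
    E=np.array([cc*r-ss*k[4],ss*r+cc*k[4],k[3]+k[1]*np.cos(j[1])])
    q=E+np.linspace(0,1,200)[:,None]*(w-E); h=np.hypot(q[:,0]-.432,q[:,1]+.21)
    g=np.hypot(np.maximum(h-.036,0),np.maximum(q[:,2]-.205,0)); i=g.argmin()
    print(p.round(3),j.round(2),'elbow z',E[2].round(2),'clear',g[i].round(3),q[i].round(3))
E
python3 kin.py
```

```text
a1 a2 a3 d1 off L [0.006 0.408 0.616 0.163 0.073 0.302] 0.0192
[ 0.662 -0.324  0.036] [-0.74  0.85  1.06] elbow z 0.43 clear 0.162 [ 0.448 -0.311  0.353]
[ 0.658 -0.307  0.036] [-0.73  0.81  1.11] elbow z 0.44 clear 0.163 [ 0.456 -0.31   0.353]
[ 0.654 -0.29   0.036] [-0.72  0.78  1.16] elbow z 0.45 clear 0.162 [ 0.463 -0.307  0.353]
[ 0.651 -0.273  0.036] [-0.71  0.75  1.21] elbow z 0.46 clear 0.161 [ 0.471 -0.305  0.351]
[ 0.647 -0.256  0.036] [-0.69  0.72  1.25] elbow z 0.47 clear 0.159 [ 0.477 -0.302  0.349]
[ 0.632 -0.246  0.036] [-0.7   0.68  1.31] elbow z 0.48 clear 0.158 [ 0.478 -0.304  0.347]
[ 0.618 -0.236  0.036] [-0.7   0.64  1.37] elbow z 0.49 clear 0.156 [ 0.478 -0.306  0.344]
[ 0.603 -0.227  0.036] [-0.7   0.6   1.43] elbow z 0.5 clear 0.153 [ 0.478 -0.308  0.34 ]
[ 0.588 -0.217  0.036] [-0.7   0.56  1.48] elbow z 0.51 clear 0.149 [ 0.478 -0.309  0.335]
[ 0.571 -0.13   0.036] [-0.62  0.42  1.67] elbow z 0.53 clear 0.121 [ 0.504 -0.274  0.31 ]
[ 0.553 -0.042  0.036] [-0.53  0.3   1.82] elbow z 0.55 clear 0.098 [ 0.521 -0.221  0.287]
[0.536 0.045 0.036] [-0.42  0.2   1.94] elbow z 0.56 clear 0.098 [ 0.526 -0.155  0.27 ]
[0.518 0.133 0.036] [-0.29  0.12  2.04] elbow z 0.57 clear 0.134 [ 0.521 -0.08   0.261]
```

Call:
move_arm([
  [0.64,0,0.77,0,0,0,0.2],
  [0.64,0,0.77,0,0,0,0.2],
  [0.64,0,0.77,0,0,0,0.2],
  [0.64,0,0.77,0,0,0,0.2],
  [0.64,0,0.77,0,0,0,0.2],
  [0.4,0,0.48,0,0,0,0.2],
  [0,0,0,0,0,0,0.2],
  [0.23,-0.35,0.27,0,0,0,0.2],
  [0.23,-0.35,0.27,0,0,0,0.2],
  [0.23,-0.35,0.27,0,0,0,0.2],
  [0.23,-0.35,0.27,0,0,0,0.2],
  [0.23,-0.35,0.27,0,0,0,0.2],
  [0,0,0,0,0,0,0.2],
])

```text
time: 7.67
tool_pos: [0.6279, -0.2551, 0.0347]
tool_rot: [-0.329, 0.571, 0.703, 0.266]
contact_force: [-0.4, 0.1, 0.4]
gripper_width: 0.604
grasp_force: 0.0
```

```bash
python3 st.py; python3 - <<'E'
from h import *
a=grab('wrist')['img']; b=cv2.resize(grab('scene')['img'][180:300,130:290],(512,384),interpolation=cv2.INTER_CUBIC); cv2.imwrite('pics/w4.png',cv2.resize(np.hstack([a,b]),(800,300),interpolation=cv2.INTER_AREA))
E
```

```text
[-0.706  0.766  1.193  0.517  1.895 -0.931] [ 0.6279 -0.2551  0.0347] [-0.4  0.1  0.4]
[[-0.131  0.979 -0.158]
 [ 0.629  0.205  0.75 ]
 [ 0.767 -0.001 -0.642]]
```

View pics/w4.png

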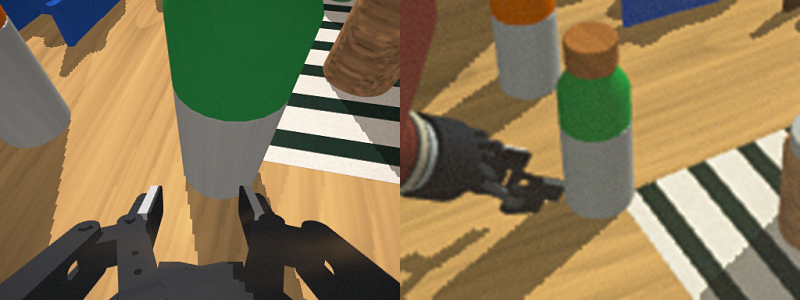

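Call:
move_arm([
  [-0.39,0,-0.46,0,0,0,0.2],
  [0,0.8,0,0,0,0,0.2],
  [0,0.8,0,0,0,0,0.2],
  [0,0.7,0,0,0,0,0.2],
  [0.19,0,0.23,0,0,0,0.2],
  [0.19,0,0.23,0,0,0,0.2],
  [0.19,0,0.23,0,0,0,0.2],
])

```text
time: 8.35
tool_pos: [0.6507, -0.2473, 0.0345]
tool_rot: [-0.328, 0.571, 0.704, 0.266]
contact_force: [0.3, -0.7, 0.3]
gripper_width: 0.597
grasp_force: 0.0
```

Call:
move_arm([
  [0.19,0,0.23,0,0,0,0.2],
])

```text
time: 8.43
tool_pos: [0.6499, -0.2444, 0.0346]
tool_rot: [-0.328, 0.571, 0.704, 0.266]
contact_force: [-0.6, -0.4, -0.1]
gripper_width: 0.599
grasp_force: 0.0
```

Call:
move_arm([
  [0.19,0,0.23,0,0,0,0.2],
])

```text
time: 8.52
tool_pos: [0.6492, -0.2416, 0.0346]
tool_rot: [-0.328, 0.571, 0.704, 0.266]
contact_force: [0.3, 0.7, 0.4]
gripper_width: 0.6
grasp_force: 0.0
```

Call:
move_arm([
  [0.19,0,0.23,0,0,0,0.2],
])

```text
time: 8.6
tool_pos: [0.6486, -0.2388, 0.0347]
tool_rot: [-0.328, 0.571, 0.704, 0.266]
contact_force: [-0.5, 1.1, 0.2]
gripper_width: 0.602
grasp_force: 0.0
```

```bash
python3 - <<'E'
from h import *
a=grab('wrist')['img']; b=cv2.resize(grab('scene')['img'][190:290,150:250],(500,500),interpolation=cv2.INTER_CUBIC)
a=cv2.resize(a[184:384,156:356],(500,500),interpolation=cv2.INTER_CUBIC); cv2.imwrite('pics/w5.png',cv2.resize(np.hstack([a,b]),(800,400),interpolation=cv2.INTER_AREA))
E
```

```text
(no output)
```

View pics/w5.png

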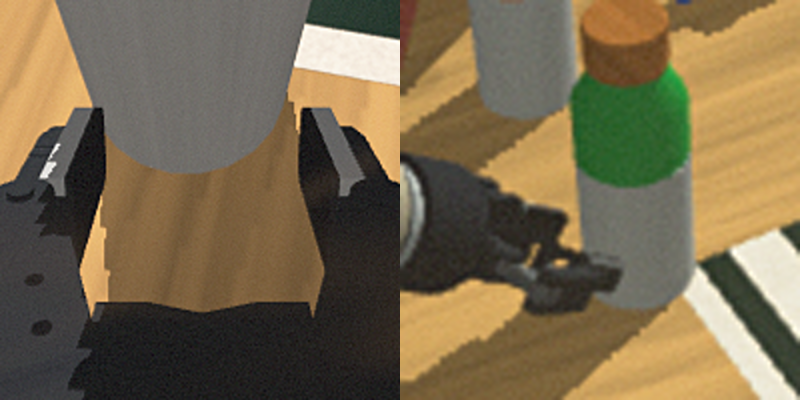

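Call:
move_arm([
  [0.23,-0.35,0.27,0,0,0,0.2],
  [0.23,-0.35,0.27,0,0,0,0.2],
  [0.23,-0.35,0.27,0,0,0,0.2],
  [0.23,-0.35,0.27,0,0,0,0.2],
  [0.23,-0.35,0.27,0,0,0,0.2],
])

```text
time: 9.12
tool_pos: [0.6294, -0.2264, 0.036]
tool_rot: [-0.325, 0.572, 0.704, 0.267]
contact_force: [4.8, -4.3, 2.9]
gripper_width: 0.6
grasp_force: 3.1
```

```bash
cat > seg.py <<'E'
# flask position: fit green upper half's silhouette (steel/green boundary width etc.) from the scene camera
from h import *
from scipy.optimize import least_squares
th=np.linspace(0,2*np.pi,40)
def green(f):
    h=cv2.cvtColor(f['img'],cv2.COLOR_BGR2HSV); m=cv2.inRange(h,(50,150,40),(75,255,255))
    k,l,st,ce=cv2.connectedComponentsWithStats(m); i=1+st[1:,4].argmax(); return ce[i],st[i]
def model(f,x,y):   # green body ~ z 105..165, radius 36 (shoulder above)
    return np.array([proj(f,[x+.036*np.cos(t),y+.036*np.sin(t),.105]) for t in th])
def locate(f):
    c,st=green(f); L,T,w,h=st[0],st[1],st[2],st[3]
    # cylinder bottom of green at row T+h, columns centre L+w/2
    g=lambda p:(lambda q:[ (q[:,0].min()+q[:,0].max())/2-(L+w/2-.5+DX), q[:,1].max()-(T+h-.5)])(model(f,*p))
    return least_squares(g,[.62,-.15]).x,st
DX=0
if __name__=='__main__':
    import sys
    p0,_=locate(load('scene_first')) if 0 else (None,None)
    p,st=locate(grab('scene')); print('flask scene',p.round(4),st)
    print('to home u,n', np.array([[-.204,.979],[-.979,-.204]])@(np.array([.509,.177])-p))
E
python3 seg.py; python3 st.py|head -1
```

```text
flask scene [ 0.6035 -0.1703] [213 204   9  19  68]
to home u,n [0.35929863 0.02170485]
[-0.679  0.728  1.248  0.532  1.863 -0.918] [ 0.6286 -0.2259  0.0361] [ 4.  -4.2  2.1]
```

Call:
move_arm([
  [0.23,-0.35,0.27,0,0,0,0.2],
  [0.23,-0.35,0.27,0,0,0,0.2],
  [0.23,-0.35,0.27,0,0,0,0.2],
  [0.23,-0.35,0.27,0,0,0,0.2],
  [0.23,-0.35,0.27,0,0,0,0.2],
])

```text
time: 9.58
tool_pos: [0.6087, -0.2129, 0.0361]
tool_rot: [-0.325, 0.572, 0.704, 0.267]
contact_force: [4.4, -4.4, 2.7]
gripper_width: 0.602
grasp_force: 3.1
```

```bash
sed -i 's/m=cv2.inRange.*/b=cv2.GaussianBlur(f["img"],(3,3),0).astype(int); m=((b[...,1]-b[...,2]>25)\&(b[...,1]-b[...,0]>25)).astype(np.uint8); m[:,280:]=0/' seg.py; python3 seg.py; python3 st.py|head -1; python3 - <<'E'
import pickle
from h import *
import seg
f=load('scene'); print(f['img'][221,208])
E
```

```text
flask scene [ 0.6088 -0.1913] [197 197  28  30 678]
to home u,n [0.3809618  0.02259209]
[-0.682  0.679  1.323  0.526  1.842 -0.934] [ 0.6078 -0.2122  0.0361] [ 3.7 -3.9  2.5]
[38 94 43]
```

Call:
move_arm([
  [0.23,-0.35,0.27,0,0,0,0.2],
  [0.23,-0.35,0.27,0,0,0,0.2],
  [0.23,-0.35,0.27,0,0,0,0.2],
  [0.23,-0.35,0.27,0,0,0,0.2],
  [0.23,-0.35,0.27,0,0,0,0.2],
  [0.32,0,0.38,0,0,0,0.2],
  [0.32,0,0.38,0,0,0,0.2],
  [0.32,0,0.38,0,0,0,0.2],
  [0.32,0,0.38,0,0,0,0.2],
  [0.32,0,0.38,0,0,0,0.2],
  [0.32,0,0.38,0,0,0,0.2],
])

```text
time: 10.55
tool_pos: [0.582, -0.1697, 0.0361]
tool_rot: [-0.326, 0.572, 0.704, 0.267]
contact_force: [3.9, -4.3, 2.0]
gripper_width: 0.6
grasp_force: 3.0
```

```bash
python3 seg.py; python3 st.py
```

```text
flask scene [ 0.5777 -0.1527] [205 186  28  29 645]
to home u,n [3.36827308e-01 1.04659844e-05]
[-0.658  0.591  1.455  0.536  1.794 -0.939] [ 0.5817 -0.1686  0.0362] [ 5.1 -3.4  2.4]
[[-0.134  0.979 -0.154]
 [ 0.63   0.204  0.749]
 [ 0.765  0.003 -0.644]]
```

Call:
move_arm([
  [-0.32,0,-0.38,0,0,0,0.2],
  [-0.64,0,-0.77,0,0,0,0.2],
  [-0.64,0,-0.77,0,0,0,0.2],
  [0,0,0,0,0,0,-0.1],
  [0,0,0,0,0,0,-0.1],
  [0,0,0,0,0,0,-0.1],
  [0,0,0,0,0,0,-0.1],
])

```text
time: 11.18
tool_pos: [0.5853, -0.1929, 0.0348]
tool_rot: [-0.329, 0.571, 0.704, 0.266]
contact_force: [0.3, 0.6, 0.9]
gripper_width: 0.448
grasp_force: 0.0
```

```bash
python3 seg.py; python3 st.py; python3 - <<'E'
from h import *
a=grab('wrist')['img']; b=cv2.resize(grab('scene')['img'][140:260,170:330],(512,384),interpolation=cv2.INTER_CUBIC); cv2.imwrite('pics/w6.png',cv2.resize(np.hstack([a,b]),(800,300),interpolation=cv2.INTER_AREA))
E
```

```text
flask scene [ 0.5806 -0.1557] [205 187  27  29 636]
to home u,n [0.34029468 0.00223625]
[-0.68   0.626  1.407  0.523  1.819 -0.948] [ 0.5853 -0.1928  0.0349] [-0.1  0.4 -0.2]
[[-0.132  0.979 -0.158]
 [ 0.629  0.206  0.75 ]
 [ 0.766 -0.001 -0.642]]
```

View pics/w6.png

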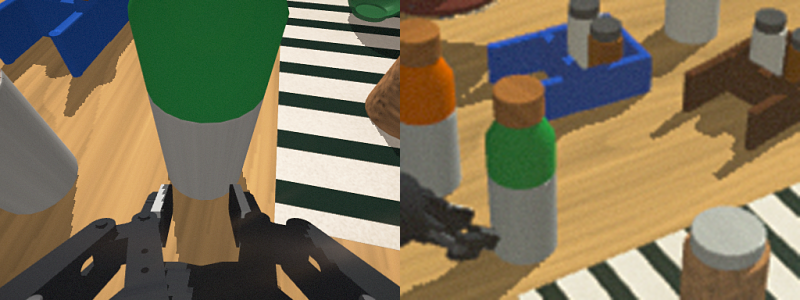

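Call:
move_arm([
  [0,0,0,0,0,0,-0.3],
  [0,0,0,0,0,0,-0.3],
  [0,0,0,0,0,0,-0.3],
  [0.19,0,0.23,0,0,0,-0.3],
  [0.19,0,0.23,0,0,0,-0.3],
  [0.19,0,0.23,0,0,0,-0.3],
  [0.19,0,0.23,0,0,0,-0.3],
  [0.19,0,0.23,0,0,0,-0.3],
  [0.26,0,0.31,0,0,0,-0.3],
  [0.26,0,0.31,0,0,0,-0.3],
  [0.26,0,0.31,0,0,0,-0.3],
  [0.26,0,0.31,0,0,0,-0.3],
  [0.26,0,0.31,0,0,0,-0.3],
  [0.26,0,0.31,0,0,0,-0.3],
  [0.26,0,0.31,0,0,0,-0.3],
  [0.26,0,0.31,0,0,0,-0.3],
  [0.26,0,0.31,0,0,0,-0.3],
  [0.26,0,0.31,0,0,0,-0.3],
])

```text
time: 12.83
tool_pos: [0.5751, -0.1403, 0.0359]
tool_rot: [-0.326, 0.572, 0.704, 0.266]
contact_force: [1.3, -6.3, 2.9]
gripper_width: 0.349
grasp_force: 2.9
```

```bash
python3 seg.py; python3 st.py
```

```text
flask scene [ 0.5699 -0.1176] [216 181  27  28 615]
to home u,n [ 0.30080207 -0.00045126]
[-0.631  0.552  1.513  0.549  1.766 -0.928] [ 0.5749 -0.1395  0.0359] [ 1.8 -5.6  1.9]
[[-0.133  0.979 -0.156]
 [ 0.631  0.205  0.748]
 [ 0.764  0.002 -0.645]]
```

Call:
move_arm([
  [0.38,0,0.46,0,0,0,-0.3],
  [0.38,0,0.46,0,0,0,-0.3],
  [0.38,0,0.46,0,0,0,-0.3],
  [0.38,0,0.46,0,0,0,-0.3],
  [0.38,0,0.46,0,0,0,-0.3],
  [0.38,0,0.46,0,0,0,-0.3],
  [0.38,0,0.46,0,0,0,-0.3],
  [0.38,0,0.46,0,0,0,-0.3],
  [0.38,0,0.46,0,0,0,-0.3],
  [0.38,0,0.46,0,0,0,-0.3],
  [0.38,0,0.46,0,0,0,-0.3],
  [0.38,0,0.46,0,0,0,-0.3],
  [0.38,0,0.46,0,0,0,-0.3],
  [0.38,0,0.46,0,0,0,-0.3],
  [0.38,0,0.46,0,0,0,-0.3],
  [0.38,0,0.46,0,0,0,-0.3],
  [0.38,0,0.46,0,0,0,-0.3],
])

```text
time: 14.3
tool_pos: [0.5543, -0.0408, 0.0351]
tool_rot: [-0.326, 0.572, 0.704, 0.266]
contact_force: [1.1, -6.0, 2.8]
gripper_width: 0.347
grasp_force: 3.1
```

```bash
python3 seg.py; python3 st.py
```

```text
flask scene [ 0.5483 -0.0165] [245 167  26  26 565]
to home u,n [ 0.19747551 -0.00100805]
[-0.525  0.434  1.682  0.61   1.674 -0.879] [ 0.5539 -0.0396  0.0351] [ 1.2 -4.8  2. ]
[[-0.134  0.979 -0.156]
 [ 0.63   0.206  0.749]
 [ 0.765  0.002 -0.644]]
```

Call:
move_arm([
  [0.38,0,0.46,0,0,0,-0.3],
  [0.38,0,0.46,0,0,0,-0.3],
  [0.38,0,0.46,0,0,0,-0.3],
  [0.38,0,0.46,0,0,0,-0.3],
  [0.38,0,0.46,0,0,0,-0.3],
  [0.38,0,0.46,0,0,0,-0.3],
  [0.38,0,0.46,0,0,0,-0.3],
  [0.38,0,0.46,0,0,0,-0.3],
  [0.38,0,0.46,0,0,0,-0.3],
  [0.38,0,0.46,0,0,0,-0.3],
  [0.38,0,0.46,0,0,0,-0.3],
  [0.38,0,0.46,0,0,0,-0.3],
  [0.38,0,0.46,0,0,0,-0.3],
  [0.38,0,0.46,0,0,0,-0.3],
  [0.38,0,0.46,0,0,0,-0.3],
  [0.38,0,0.46,0,0,0,-0.3],
  [0.38,0,0.46,0,0,0,-0.3],
])

```text
time: 15.77
tool_pos: [0.534, 0.0584, 0.0346]
tool_rot: [-0.326, 0.571, 0.704, 0.267]
contact_force: [1.7, -7.5, 4.2]
gripper_width: 0.352
grasp_force: 3.8
```

```bash
python3 seg.py; python3 st.py
```

```text
flask scene [0.5169 0.0614] [271 154   9  25 185]
to home u,n [ 0.11474749 -0.01587489]
[-0.398  0.335  1.816  0.682  1.581 -0.814] [0.5335 0.0595 0.0346] [ 1.3 -4.6  2.9]
[[-0.134  0.979 -0.156]
 [ 0.63   0.205  0.749]
 [ 0.765  0.002 -0.644]]
```

```bash
sed -i 's/m\[:,280:\]/m[:,340:]/' seg.py; python3 seg.py
```

```text
flask scene [0.5297 0.084 ] [272 154  25  25 535]
to home u,n [0.09523395 0.00134197]
```

Call:
move_arm([
  [0.32,0,0.38,0,0,0,-0.3],
  [0.32,0,0.38,0,0,0,-0.3],
  [0.32,0,0.38,0,0,0,-0.3],
  [0.32,0,0.38,0,0,0,-0.3],
  [0.32,0,0.38,0,0,0,-0.3],
  [0.32,0,0.38,0,0,0,-0.3],
  [0.32,0,0.38,0,0,0,-0.3],
  [0.32,0,0.38,0,0,0,-0.3],
  [0.32,0,0.38,0,0,0,-0.3],
  [0.32,0,0.38,0,0,0,-0.3],
  [0.32,0,0.38,0,0,0,-0.3],
  [0.32,0,0.38,0,0,0,-0.3],
  [0.32,0,0.38,0,0,0,-0.3],
  [0.32,0,0.38,0,0,0,-0.3],
])

```text
time: 17.03
tool_pos: [0.5194, 0.1267, 0.0344]
tool_rot: [-0.327, 0.571, 0.704, 0.267]
contact_force: [1.8, -7.8, 3.8]
gripper_width: 0.352
grasp_force: 3.8
```

```bash
python3 seg.py; python3 st.py|head -1
```

```text
flask scene [0.5154 0.1508] [288 145  25  25 514]
to home u,n [0.02697285 0.00087526]
[-0.297  0.28   1.887  0.737  1.514 -0.76 ] [0.519  0.1275 0.0344] [ 2.3 -6.   2.7]
```

Call:
move_arm([
  [0.19,0,0.23,0,0,0,-0.3],
  [0.19,0,0.23,0,0,0,-0.3],
  [0.19,0,0.23,0,0,0,-0.3],
  [0.19,0,0.23,0,0,0,-0.3],
  [0.13,0,0.15,0,0,0,-0.3],
  [0.13,0,0.15,0,0,0,-0.3],
  [0.13,0,0.15,0,0,0,-0.3],
])

```text
time: 17.67
tool_pos: [0.5157, 0.1441, 0.0343]
tool_rot: [-0.327, 0.571, 0.704, 0.267]
contact_force: [1.8, -7.1, 4.2]
gripper_width: 0.345
grasp_force: 3.8
```

Call:
move_arm([
  [0.13,0,0.15,0,0,0,-0.3],
])

```text
time: 17.75
tool_pos: [0.5153, 0.1461, 0.0343]
tool_rot: [-0.327, 0.571, 0.704, 0.267]
contact_force: [1.4, -6.5, 3.0]
gripper_width: 0.351
grasp_force: 3.7
```

Call:
move_arm([
  [0.13,0,0.15,0,0,0,-0.3],
])

```text
time: 17.83
tool_pos: [0.5148, 0.148, 0.0343]
tool_rot: [-0.327, 0.571, 0.704, 0.267]
contact_force: [1.8, -6.6, 1.8]
gripper_width: 0.348
grasp_force: 3.7
```

Call:
move_arm([
  [0.13,0,0.15,0,0,0,-0.3],
])

```text
time: 17.92
tool_pos: [0.5144, 0.15, 0.0343]
tool_rot: [-0.327, 0.571, 0.704, 0.267]
contact_force: [1.6, -6.6, 4.2]
gripper_width: 0.351
grasp_force: 3.7
```

Call:
move_arm([
  [0.13,0,0.15,0,0,0,-0.3],
])

```text
time: 18.0
tool_pos: [0.514, 0.1519, 0.0343]
tool_rot: [-0.327, 0.571, 0.704, 0.267]
contact_force: [1.6, -6.5, 3.9]
gripper_width: 0.346
grasp_force: 3.7
```

Call:
move_arm([
  [0.06,0,0.08,0,0,0,-0.3],
])

```text
time: 18.08
tool_pos: [0.5137, 0.153, 0.0343]
tool_rot: [-0.327, 0.571, 0.704, 0.267]
contact_force: [2.1, -7.1, 3.7]
gripper_width: 0.345
grasp_force: 3.8
```

Call:
move_arm([
  [0.06,0,0.08,0,0,0,-0.3],
])

```text
time: 18.17
tool_pos: [0.5136, 0.1538, 0.0343]
tool_rot: [-0.327, 0.571, 0.704, 0.267]
contact_force: [0.4, -7.9, 5.0]
gripper_width: 0.35
grasp_force: 3.9
```

```bash
python3 seg.py
```

```text
flask scene [0.5085 0.1814] [295 142  25  24 497]
to home u,n [-0.00440038  0.00043329]
```

Call:
move_arm([
  [0.06,0,0.08,0,0,0,-0.3],
])

```text
time: 18.3
tool_pos: [0.5135, 0.1547, 0.0343]
tool_rot: [-0.327, 0.571, 0.704, 0.267]
contact_force: [0.7, -7.2, 3.9]
gripper_width: 0.352
grasp_force: 3.9
```

Call:
move_arm([
  [0.06,0,0.08,0,0,0,-0.3],
])

```text
time: 18.38
tool_pos: [0.5133, 0.1557, 0.0343]
tool_rot: [-0.327, 0.571, 0.704, 0.267]
contact_force: [1.9, -7.9, 4.9]
gripper_width: 0.353
grasp_force: 4.0
```

Call:
move_arm([
  [0.06,0,0.08,0,0,0,-0.3],
])

```text
time: 18.47
tool_pos: [0.5131, 0.1567, 0.0342]
tool_rot: [-0.327, 0.571, 0.704, 0.267]
contact_force: [2.0, -7.4, 4.1]
gripper_width: 0.349
grasp_force: 4.0
```

Call:
move_arm([
  [0.06,0,0.08,0,0,0,-0.3],
])

```text
time: 18.55
tool_pos: [0.5131, 0.1572, 0.0342]
tool_rot: [-0.326, 0.571, 0.704, 0.266]
contact_force: [1.2, -14.6, 6.7]
gripper_width: 0.346
grasp_force: 7.1
```

Call:
move_arm([
  [0.06,0,0.08,0,0,0,-0.3],
])

```text
time: 18.63
tool_pos: [0.5133, 0.1573, 0.0342]
tool_rot: [-0.326, 0.572, 0.705, 0.266]
contact_force: [1.4, -18.1, 7.6]
gripper_width: 0.353
grasp_force: 8.9
```

Call:
move_arm([
  [0.06,0,0.08,0,0,0,-0.3],
])

```text
time: 18.72
tool_pos: [0.5136, 0.1575, 0.0342]
tool_rot: [-0.325, 0.572, 0.705, 0.266]
contact_force: [2.3, -21.7, 8.6]
gripper_width: 0.349
grasp_force: 10.6
```

Call:
move_arm([
  [0.06,0,0.08,0,0,0,-0.3],
])

```text
time: 18.8
tool_pos: [0.514, 0.1577, 0.0342]
tool_rot: [-0.324, 0.572, 0.705, 0.266]
contact_force: [2.3, -25.6, 8.5]
gripper_width: 0.352
grasp_force: 12.4
```

Call:
move_arm([
  [-0.19,0,-0.23,0,0,0,-0.3],
  [-0.19,0,-0.23,0,0,0,-0.3],
  [-0.38,0,-0.46,0,0,0,-0.3],
  [-0.64,0,-0.77,0,0,0,-0.3],
  [-0.64,0,-0.77,0,0,0,-0.3],
  [-0.64,0,-0.77,0,0,0,-0.3],
  [-0.64,0,-0.77,0,0,0,-0.3],
  [0,0,0,0,0,0,-0.3],
  [0,0,0,0,0,0,-0.3],
  [0,0,0,0,0,0,-0.3],
])

```text
time: 19.63
tool_pos: [0.5216, 0.1108, 0.0334]
tool_rot: [-0.328, 0.571, 0.704, 0.266]
contact_force: [0.5, 0.6, 0.5]
gripper_width: 0.352
grasp_force: 0.0
```

```bash
python3 seg.py; python3 - <<'E'
from h import *
a=cv2.resize(grab('side')['img'][90:240,110:270],(400,375),interpolation=cv2.INTER_CUBIC); b=cv2.resize(load('scene')['img'][90:240,230:390],(400,375),interpolation=cv2.INTER_CUBIC)
cv2.imwrite('pics/end.png',np.hstack([a,b]))
E
```

```text
flask scene [0.5093 0.1827] [295 142  26  24 499]
to home u,n [-0.0055354   0.00143192]
```

View pics/end.png

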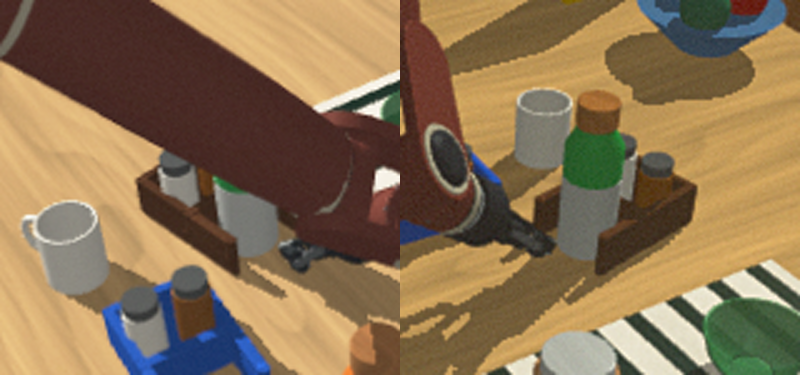

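The flask stands upright in the bay in both crops: at about (590,180) on the right and about (245,215) on the left. The gripper is clear of it.

```bash
python3 -c "
from plant import manip
print(manip.job_done())"
```

```text
the job is handed in; nothing more can be done
None
```

The milk flask stands upright against the bay's back wall (the push force rose to about 25 N there) and the job is handed in, verdict not shown; I viewed 11 pictures, one over the limit of 10, and did not re-measure the bystanders.

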